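Push the bench scraper into the scraper safe

ROBOT

A 6-joint arm with a two-finger parallel gripper is mounted at the origin on the work surface. World frame = base frame: x ahead of the robot, y to its left, z up, the work surface at z = 0. Lengths are in m, angles in rad, forces in N, time in s.
With the tool pointing down it reaches from about 0.35 to 1 m from the base axis. Payload 7.1 kg.
Tool frame: the origin (TCP) lies between the finger pads; the fingertips stand 22 mm ahead of it and the grasp point (between the pads) lies 3 mm ahead of it; x points along the fingers, y is the direction in which the jaws open and shut, and the axes are right-handed (so a half turn about x gives the same grasp; the last joint's range is limited). The gripper opens to 85 mm and grips with 20 to 120 N. Pads are 22 mm wide; open, the fingers measure 114 mm over their backs; the gripper's body (76 mm by 85 mm) begins 54 mm behind the grasp point. The pads swing forward as they close: fully open they stand 13 mm farther back than shut.
Start: joints at [-1.352, 0.423, 1.63, -0, 1.089, -0.019], TCP at [0.147, -0.607, 0.223] pointing down, gripper open.
Joint ranges: [-3, 3], [-0.9, 2.11], [0.09, 2.58], [-1.31, 4.45], [0.11, 2.69], [-2.54, 2.54]. Speed limits (rad/s): [2.39, 2.39, 3.01, 3.14, 3.14, 3.14].

INTERFACE

Orientations are given as a rotation vector (axis times angle).
In Python, from rig import manip gives the robot as it stands. The module is installed in compiled form; this text tells all that it offers. Calls block until the motion is done:
- manip.move_to(position, orientation): joint-space move of the TCP to a pose.
- manip.servo_line(position, orientation=None, rate=0.15): straight line of the TCP; orientation=None keeps the orientation; rate is the mean speed in m/s.
- manip.set_joints(angles): joint-space move.
- manip.command_gripper(opening, f_grip=None): finger opening in m; f_grip is the grip in N (None keeps the last); returns when the fingers have stopped.
- manip.hold(seconds).
- manip.solve_ik(position, orientation): joint angles nearest the present ones, or None.
- manip.camera(name): name is "scene" or "top"; returns a dict with "image" (384x512x3 uint8, red, green, blue), "fx", "fy", "cx", "cy" (pixels), "k1" (the pictures are not rectified: a ray, as slopes to the right and down, at radius r is drawn at 1 + k1 r^2 times it, then the intrinsics apply), "cam_to_world" (4x4, takes a point from camera to world coordinates). Camera axes: x right, y down, z forward; pixel columns grow to the right and rows downward; lengths in m; the calibration is good to about 2 mm. A picture is of the moment at which its call begins. There is no depth.
A pose or a line that the arm cannot do raises manip.IKError and nothing moves.
- manip.sign_off(): hands the job in, once; it reports no verdict.
Readings, each from a call of its own:
- manip.get_time(): time.
- manip.get_joint_positions(): joint angles.
- manip.get_joint_vel(): joint speeds.
- manip.get_tau(): joint torques, N m.
- manip.get_position(): TCP position.
- manip.get_ee_rot(): TCP orientation.
- manip.get_contact_force(): force on the tool from outside, world axes, zero at the start.
- manip.get_torque(): the same for the moment, N m.
- manip.get_width(): finger opening in m.
Only numpy, scipy, OpenCV 4.12 (cv2) and the standard library are available. Lean on these libraries where they do the work, as an engineer would, in place of code of your own. Each camera call takes 0.05 s, during which the arm holds its last target. There are 200 camera calls.

TASK

The icing bench is being cleared: take the wide bench scraper (rectangular, with a wooden bar along its whole top edge) out of the wooden rack, guide it blade down into the flared slot in the lid of the closed steel scraper safe, and push it down between the sprung lips until nothing of it stands out above the slot's rim. Leave the round-topped scraper and the narrow scraper standing in the rack.

Things in the scene. Friction and masses are not known exactly. Their poses are not given: they have to be found in the camera images.
- bench_scraper: Wide scraper, one flat piece 110 wide, 8 thick, 95 tall (mm): steel blade, the top 24 mm a flush wooden bar along the whole width; 0.2 kg. Origin: bar's centre: top 12 mm above, lower edge 83 mm below. x along width, y through thickness, z up. Starts upright, origin 91 mm above the table, in a loose slot 30 mm deep of the fixed wooden rack (140 x 220 x 38 mm, three parallel slots 75 mm apart; any may hold it).
- scraper_safe: Fixed steel box 190 (x) x 170 (y) mm, lid top at 125 mm. Origin: underside's centre, below the slot's middle; z up. Slot in lid 128 mm along x, 16 mm along y; flared collar on it widens upward to 148 x 42 mm, rim 140 mm above table. Below the lid, from 121 to 79 mm above table, sprung rubber lips clasp the blade: it takes up to about 6 N to push through and stays at the depth it is pushed to.
- round_scraper: Bystander in another slot of the rack, to stay there: plain steel scraper without handle, 90 mm wide, 8 thick, 90 tall, top edge a half circle. Origin: middle of its lower edge, z up, x along its width. Nearby also: a glass jar (48 mm across, 60 high) between rack and box, a steel bowl (170 across, 70 high) beyond.
- narrow_scraper: Bystander in another slot of the rack, to stay there: narrow steel scraper, blade 50 mm wide, 8 thick, with an upright wooden grip 24 x 16 x 42 mm on top; 108 mm tall. Origin: middle of its lower edge, z up, x along its width.

How it is judged:
On the way:
1. the scraper's blade has been guided into the slot by the gripper: its lower edge at least 20 mm below the lid while the fingers touch the scraper (x of bench_scraper in the frame of scraper_safe between -0.02 and 0.02 m and y of bench_scraper in the frame of scraper_safe between -0.015 and 0.015 m and z of bench_scraper in the frame of scraper_safe between 0.13 and 0.188 m and angle between bench_scraper's own z axis and vertical below 0.3 rad and contact force between the fingers and bench_scraper above 0.3 N), for 0.05 s.
At the end, for the whole second after the job is handed in: The bench scraper sits in the slot, upright within 11 degrees, pushed in until the top of its wooden bar is level with the collar's rim (5 mm tolerance) or lower, and is at rest; the other two scrapers still stand in the rack, within 30 mm of where they were and less than 15 degrees from upright (x of bench_scraper in the frame of scraper_safe between -0.02 and 0.02 m and y of bench_scraper in the frame of scraper_safe between -0.012 and 0.012 m and z of bench_scraper in the frame of scraper_safe below 0.133 m and angle between bench_scraper's own z axis and vertical below 0.2 rad and linear speed of bench_scraper below 0.02 m/s and angle between each of round_scraper, narrow_scraper's own z axis and vertical below 0.26 rad and distance of each of round_scraper, narrow_scraper from where it was at the start of the episode below 0.03 m); the robot touches nothing.
It fails at once if another scraper was taken out of the rack (moved more than 40 mm) (distance of any of round_scraper, narrow_scraper from where it was at the start of the episode above 0.04 m).
It also fails if it takes over 51 s, if anything falls off the work surface, if the arm or the gripper's body presses on something with over 40 N, if the wrist force passes 120 N, or if a joint passes its speed limit or range.

## Working session

There is one attempt and no reset: what is moved stays moved. The work goes in short steps, each a Python script; the robot and the scene stay as the last script left them, time stands still between calls to the robot, and variables do not carry over. Pictures are saved under pics/ and viewed, about 8 in all and at most 12, crops included, and the job is handed in when it is done.

```bash
mkdir -p pics; cat > h.py <<'E'
import numpy as np, cv2
from rig import manip
def snap(n,tag):
    c=manip.camera(n); cv2.imwrite(f"pics/{tag}.png",c["image"][:,:,::-1]); np.save(f"pics/{tag}.npy",c,allow_pickle=True); return c
def load(tag): return np.load(f"pics/{tag}.npy",allow_pickle=True).item()
def K(c): return np.array([[c["fx"],0,c["cx"]],[0,c["fy"],c["cy"]],[0,0,1.]]),np.array([c["k1"],0,0,0.])
def ray(c,uv):
    k,d=K(c); p=cv2.undistortPoints(np.array(uv,float).reshape(-1,1,2),k,d).reshape(-1,2)
    M=c["cam_to_world"]; return M[:3,3],np.c_[p,np.ones(len(p))]@M[:3,:3].T
def onz(c,uv,z):
    o,d=ray(c,uv); return o+d*((z-o[2])/d[:,2])[:,None]
def proj(c,P):
    k,d=K(c); T=np.linalg.inv(c["cam_to_world"]); r,_=cv2.Rodrigues(T[:3,:3])
    return cv2.projectPoints(np.array(P,float).reshape(-1,1,3),r,T[:3,3],k,d)[0].reshape(-1,2)
E
python3 - <<'E'
from h import *
for n in("top","scene"):
    c=snap(n,n+"0"); print(n,c["cam_to_world"].round(3).tolist(),c["fx"],c["cx"],c["cy"],c["k1"])
a=cv2.imread("pics/top0.png");b=cv2.imread("pics/scene0.png")
cv2.imwrite("pics/t0b.png",cv2.resize(a,(800,600),interpolation=2));cv2.imwrite("pics/s0b.png",cv2.resize(b,(800,600),interpolation=2))
print(manip.get_time(),manip.get_ee_rot())
E
```

```text
top [[0.03, -0.995, 0.097, 0.44], [-0.999, -0.033, -0.023, 0.019], [0.027, -0.097, -0.995, 0.955], [0.0, 0.0, 0.0, 1.0]] 351.7889376179526 254.34575144926353 188.90931439101487 -0.08044847421882147
scene [[0.177, 0.855, -0.487, 1.016], [0.984, -0.15, 0.094, -0.061], [0.007, -0.496, -0.868, 0.918], [0.0, 0.0, 0.0, 1.0]] 399.2912317131185 252.6921789608602 186.75088691215328 -0.04851383263549988
0.1 [ 2.09572138  0.25172173 -2.09599268]
```

View pics/t0b.png

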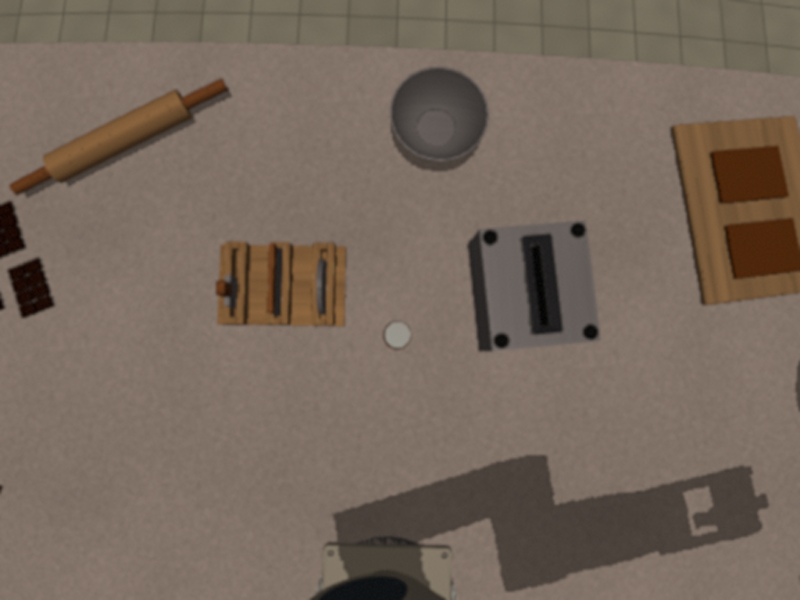

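View pics/s0b.png

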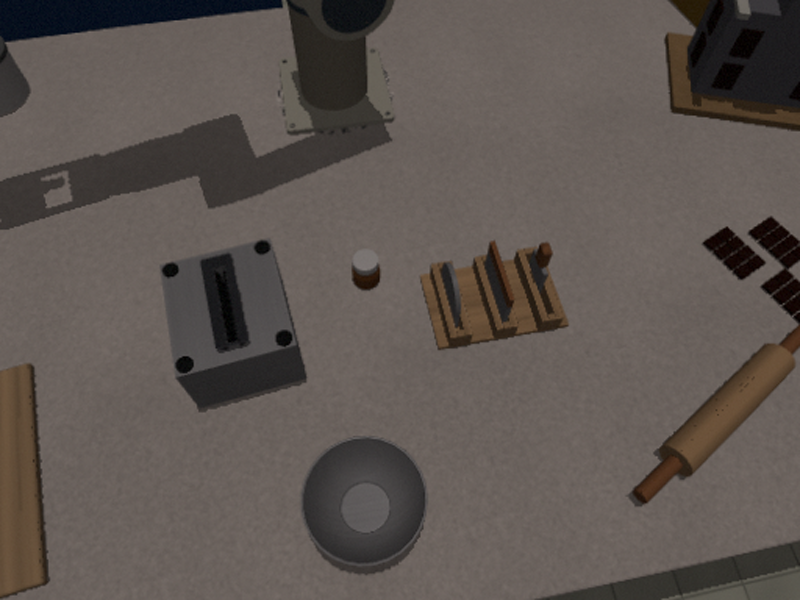

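The top view shows the wide scraper in the middle slot (about (275,281)/1.56), the narrow one to its left and the round one to its right. The safe is at (540,285)/1.56 and the jar is between rack and safe. Next I extract the contours.

```bash
python3 - <<'E'
from h import *
t=cv2.imread("pics/top0.png");s=cv2.imread("pics/scene0.png")
a=cv2.resize(t[145:220,132:232],(400,300),interpolation=0);b=cv2.resize(t[140:230,295:395],(400,300),interpolation=0)
c=cv2.resize(s[145:220,267:367],(400,300),interpolation=0);d=cv2.resize(s[145:245,100:200],(400,300),interpolation=0)
m=np.vstack([np.hstack([a,b]),np.hstack([c,d])]);cv2.imwrite("pics/comp.png",cv2.convertScaleAbs(m,alpha=1.6))
# black corner bolts
for n,im,(x0,x1,y0,y1) in(("top0",t,(300,392,138,228)),("scene0",s,(98,198,145,245))):
    cam=load(n);g=cv2.cvtColor(im,cv2.COLOR_BGR2GRAY)[y0:y1,x0:x1]
    k,l,st,ce=cv2.connectedComponentsWithStats((g<30).astype(np.uint8))
    for i in range(1,k):
        if st[i,4]>8:print(n,st[i],(ce[i]+[x0,y0]).round(1),onz(cam,ce[i]+[x0,y0],.125).round(4)[0])
    ce=[(ce[i]+[x0,y0]) for i in range(1,k) if 20<st[i,4]]
print(t[180,176],t[180,173:180].tolist(), s[172,310:325].tolist())
E
```

```text
top0 [66  6  8  7 44] [369.5 146.9] [ 0.6337 -0.2796  0.125 ]
top0 [10 10  7  8 44] [313.1 151.4] [ 0.6171 -0.1402  0.125 ]
top0 [37 14  8  5 15] [339.7 153.2] [ 0.6151 -0.2055  0.125 ]
top0 [ 37  18  21  57 422] [345.1 184.5] [ 0.539  -0.2189  0.125 ]
top0 [74 71  8  7 45] [377.6 212.1] [ 0.4751 -0.2989  0.125 ]
top0 [17 77  8  7 45] [320.4 217.7] [ 0.4578 -0.1598  0.125 ]
scene0 [65  9 10  8 57] [167.3 157.9] [ 0.4584 -0.1618  0.125 ]
scene0 [  31   18   29   61 1084] [142.9 193.4] [ 0.5455 -0.2235  0.125 ]
scene0 [ 6 24 10  8 64] [108.8 172.5] [ 0.4754 -0.3005  0.125 ]
scene0 [79 67 10 10 79] [181.4 216.2] [ 0.6178 -0.1424  0.125 ]
scene0 [15 83 11 11 90] [117.8 232.9] [ 0.6339 -0.2815  0.125 ]
[24 28 38] [[27, 57, 99], [22, 45, 79], [14, 29, 50], [24, 28, 38], [34, 34, 39], [35, 35, 38], [38, 44, 54]] [[42, 55, 68], [32, 35, 37], [31, 32, 33], [33, 34, 35], [32, 33, 34], [30, 31, 32], [24, 28, 35], [15, 21, 35], [12, 20, 33], [21, 30, 48], [31, 49, 80], [30, 51, 82], [33, 54, 84], [56, 79, 103], [54, 78, 104]]
```

View pics/comp.png

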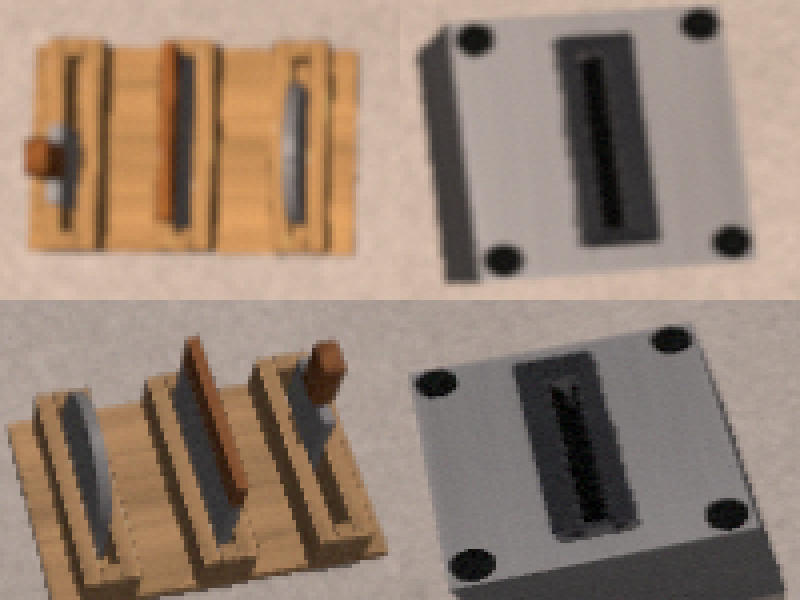

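```bash
python3 - <<'E'
from h import *
for n,(x0,x1,y0,y1),side in(("top0",(166,190,150,206),0),("scene0",(300,335,148,206),1)):
    im=cv2.imread(f"pics/{n}.png");cam=load(n);p=im[y0:y1,x0:x1].astype(float)
    B,G,R=p[...,0],p[...,1],p[...,2]
    m=((R>1.85*G-0)&(R>40)).astype(np.uint8)
    k,l,st,_=cv2.connectedComponentsWithStats(m);i=1+st[1:,4].argmax();m=l==i
    print(n,st[i]);print("\n".join("".join(".#"[int(v)] for v in r) for r in m[::3]))
    ys=np.where(m.any(1))[0]
    e=np.array([((np.where(m[y])[0].max()+.5 if side else np.where(m[y])[0].min()-.5)+x0,y+y0) for y in ys])
    w=onz(cam,e,.103);f=np.polyfit(w[:,0],w[:,1],1);print("yaw",f[0],"x range",w[:,0].min(),w[:,0].max(),"len",np.ptp(w[:,0]),"y at mid",np.polyval(f,(w[:,0].min()+w[:,0].max())/2), "resid",(w[:,1]-np.polyval(f,w[:,0])).std())
E
```

```text
top0 [ 8 39  1  1  1]
........................
........................
........................
........................
........................
........................
........................
........................
........................
........................
........................
........................
........................
........#...............
........................
........................
........................
........................
........................
yaw 0.18851762578727785 x range 0.5168518804614896 0.5168518804614896 len 0.0 y at mid 0.19487137877657992 resid 0.0<stdin>:10: RankWarning: Polyfit may be poorly conditioned
Traceback (most recent call last):
ValueError: attempt to get argmax of an empty sequence
```

```bash
python3 - <<'E'
from h import *
t=cv2.imread("pics/top0.png");s=cv2.imread("pics/scene0.png")
for y in(165,180,192):print([tuple(map(int,v)) for v in t[y,168:182]])
for y in(160,172,185):print([tuple(map(int,v)) for v in s[y,308:330]])
E
```

```text
[(52, 84, 117), (52, 84, 117), (51, 82, 114), (45, 75, 108), (36, 65, 106), (30, 63, 109), (28, 59, 104), (22, 45, 78), (23, 33, 51), (33, 35, 42), (34, 34, 37), (35, 37, 40), (40, 57, 75), (53, 85, 116)]
[(52, 85, 119), (53, 86, 119), (50, 83, 117), (43, 73, 110), (34, 64, 107), (27, 57, 99), (22, 45, 79), (14, 29, 50), (24, 28, 38), (34, 34, 39), (35, 35, 38), (38, 44, 54), (47, 67, 89), (54, 86, 119)]
[(59, 96, 132), (57, 91, 127), (49, 81, 115), (38, 68, 108), (32, 63, 109), (27, 58, 102), (20, 43, 76), (12, 25, 44), (27, 30, 37), (34, 34, 36), (35, 36, 41), (47, 61, 76), (60, 87, 116), (61, 94, 129)]
[(93, 96, 106), (93, 98, 107), (97, 102, 110), (98, 103, 112), (52, 57, 66), (17, 23, 38), (8, 19, 32), (11, 23, 42), (30, 48, 79), (32, 50, 80), (43, 59, 87), (94, 99, 109), (97, 102, 111), (95, 100, 110), (93, 98, 107), (93, 99, 107), (94, 99, 108), (94, 98, 106), (94, 99, 107), (100, 104, 113), (98, 102, 111), (94, 98, 107)]
[(56, 77, 101), (53, 75, 100), (42, 55, 68), (32, 35, 37), (31, 32, 33), (33, 34, 35), (32, 33, 34), (30, 31, 32), (24, 28, 35), (15, 21, 35), (12, 20, 33), (21, 30, 48), (31, 49, 80), (30, 51, 82), (33, 54, 84), (56, 79, 103), (54, 78, 104), (56, 79, 105), (58, 82, 107), (56, 80, 105), (55, 79, 105), (56, 80, 105)]
[(18, 27, 38), (21, 32, 40), (50, 69, 93), (54, 76, 99), (55, 78, 101), (55, 78, 103), (43, 56, 68), (33, 34, 37), (33, 31, 33), (33, 32, 34), (35, 33, 35), (32, 33, 35), (28, 29, 33), (13, 22, 35), (6, 18, 32), (8, 19, 31), (30, 49, 80), (33, 51, 82), (36, 54, 85), (39, 58, 80), (54, 75, 98), (52, 75, 97)]
```

```bash
python3 - <<'E'
from h import *
for n,(x0,x1,y0,y1),side,th in(("top0",(166,190,150,206),0,1.55),("scene0",(305,335,148,206),1,1.45)):
    im=cv2.imread(f"pics/{n}.png");cam=load(n);p=im[y0:y1,x0:x1].astype(float)
    B,G,R=p[...,0],p[...,1],p[...,2]
    m=((R>th*G)&(B<42)).astype(np.uint8)
    k,l,st,_=cv2.connectedComponentsWithStats(m,connectivity=4);i=1+st[1:,4].argmax();m=l==i
    print(n,st[i]);print("\n".join("".join(".#"[int(v)] for v in r) for r in m[::3]))
    ys=np.where(m.any(1))[0]
    e=np.array([((np.where(m[y])[0].max()+.5 if side else np.where(m[y])[0].min()-.5)+x0,y+y0) for y in ys])
    w=onz(cam,e,.103);q=w[4:-4];f=np.polyfit(q[:,0],q[:,1],1);mid=(w[:,0].min()+w[:,0].max())/2
    print("yaw",f[0],"x range",w[:,0].min(),w[:,0].max(),"mid",mid,"y at mid",np.polyval(f,mid), "resid",(q[:,1]-np.polyval(f,q[:,0])).std())
E
```

```text
top0 [  5   6   6  44 184]
........................
........................
........##..............
.......####.............
......#####.............
......####..............
......####..............
......#####.............
......####..............
......####..............
......####..............
.......###..............
......####..............
......####..............
.....#####..............
.....#####..............
.....####...............
........................
........................
yaw 0.029679417616653037 x range 0.49236588767644196 0.5981334044304005 mid 0.5452496460534213 y at mid 0.20148069198198215 resid 0.0010364557249834582
scene0 [  8   7  16  42 217]
..............................
..............................
..............................
.........###..................
........#####.................
.........#####................
..........#####...............
...........######.............
............######............
.............######...........
..............######..........
................#####.........
................######........
.................######.......
.................##.####......
...................#####......
....................#.........
..............................
..............................
..............................
yaw 0.028797221931492516 x range 0.4976665597611435 0.6129882329273395 mid 0.5553273963442416 y at mid 0.199264401584299 resid 0.0007167827435028367
```

```bash
cat >> h.py <<'E'
from scipy.spatial.transform import Rotation as Ro
def down(psi,flip=False):
    s,c=np.sin(psi),np.cos(psi); g=-1 if flip else 1
    return Ro.from_matrix(np.array([[0,-g*s,g*c],[0,g*c,g*s],[-1,0,0]])).as_rotvec()
E
python3 - <<'E'
from h import *
for f in(False,True):
    for p,y in(((.5475,.1965,.1),.029),((.546,-.2206,.2),.121)):
        q=manip.solve_ik(p,down(y,f));print(f,None if q is None else np.round(q,2))
E
```

```text
False [ 0.32  0.53  1.8  -0.    0.81 -1.28]
False [-0.4   0.4   1.73 -0.    1.01 -2.1 ]
True [0.32 0.53 1.8  0.   0.81 1.87]
True [-0.4   0.4   1.73 -0.    1.01  1.05]
```

```bash
python3 - <<'E'
from h import *
o=down(.029,True)
manip.move_to((.5475,.1965,.25),o);print(manip.get_time())
manip.command_gripper(.055)
manip.servo_line((.5475,.1965,.14),rate=.15)
print(manip.get_time(),manip.get_contact_force().round(2) if hasattr(manip.get_contact_force(),'round') else manip.get_contact_force())
c=snap("scene","g1");d=snap("top","g1t")
a=cv2.resize(c["image"][120:230,260:380],(400,367),interpolation=1);b=cv2.resize(d["image"][140:250,120:240],(400,367),interpolation=1)
cv2.imwrite("pics/g1c.png",cv2.convertScaleAbs(np.hstack([a,b])[:,:,::-1],alpha=1.5))
E
```

```text
3.2417
4.5333 [0.33 0.14 0.35]
```

View pics/g1c.png

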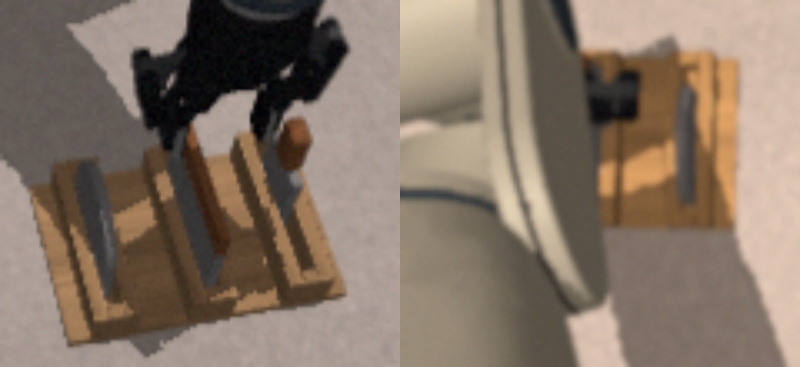

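The left finger tip is near crop (172,150) and the right one near (265,140), on either side of the bar. I'll check the tip midpoint numerically.

```bash
python3 - <<'E'
from h import *
c=load("g1")
print(onz(c,[(311.6,165),(339.5,162)],.126).round(4))
print(proj(c,[(.5475,.1965-.0275,.126),(.5475,.1965+.0275,.126),(.5475,.1965,.103)]).round(1), manip.get_position())
E
```

```text
[[0.538  0.1724 0.126 ]
 [0.5412 0.2402 0.126 ]]
[[311.2 168.6]
 [333.7 165.2]
 [321.  172. ]] [0.54831459 0.19679741 0.14118057]
```

```bash
python3 - <<'E'
from h import *
manip.servo_line((.5475,.1965,.101),rate=.1)
print(manip.get_contact_force())
print(manip.command_gripper(0.0,60),manip.get_width(),manip.get_contact_force(),manip.get_position())
manip.servo_line((.5475,.1965,.26),rate=.15)
print(manip.get_time(),manip.get_width(),manip.get_contact_force())
c=snap("scene","l1")
cv2.imwrite("pics/l1c.png",cv2.convertScaleAbs(cv2.resize(c["image"][60:240,180:420],(800,600),interpolation=1)[:,:,::-1],alpha=1.5))
E
```

```text
[0.52428542 0.51467784 0.08620433]
False -0.00010999325494898941 [ 0.51863149  0.31281725 -0.31569822] [0.54753719 0.19650995 0.10111883]
6.95 -9.409308353514894e-05 [-0.36995646 -0.07777786  0.16034164]
```

View pics/l1c.png

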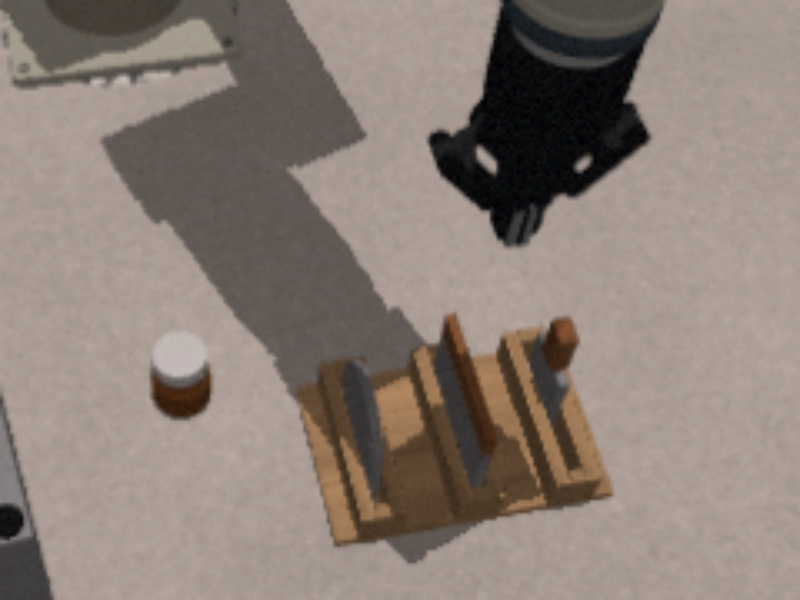

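```bash
python3 - <<'E'
from h import *
c=load("l1");print(onz(c,[(335.4,132)],.238),manip.get_position(), proj(c,[(.5475,.1965,.238)]))
# bar ends in the two views: scene far top corner, top-view
s=[(180+447*.3,60+316*.3),(180+460*.3,60+316*.3),(180+495*.3,60+440*.3)]
t=load("top0")
for z in(.06,.08,.103,.12):print(z,onz(c,s,z).round(3).tolist(),onz(t,[(172,178),(173,155.5),(172,200.5)],z).round(3).tolist())
print(onz(t,[(283/1.5625,284/1.5625)],.038), onz(c,[(300*.3+180,390*.3+60),(335*.3+180,545*.3+60),(610*.3+180,495*.3+60)],.0))
E
```

```text
[[0.53282418 0.21078303 0.238     ]] [0.5468571  0.19626661 0.25882398] [[330.85478194 138.36926412]]
0.06 [[0.469, 0.206, 0.06], [0.47, 0.216, 0.06], [0.582, 0.213, 0.06]] [[0.549, 0.209, 0.06], [0.607, 0.21, 0.06], [0.491, 0.206, 0.06]]
0.08 [[0.481, 0.2, 0.08], [0.483, 0.21, 0.08], [0.592, 0.207, 0.08]] [[0.546, 0.205, 0.08], [0.604, 0.205, 0.08], [0.49, 0.202, 0.08]]
0.103 [[0.496, 0.193, 0.103], [0.498, 0.202, 0.103], [0.604, 0.2, 0.103]] [[0.544, 0.2, 0.103], [0.599, 0.201, 0.103], [0.489, 0.197, 0.103]]
0.12 [[0.507, 0.187, 0.12], [0.509, 0.197, 0.12], [0.613, 0.194, 0.12]] [[0.542, 0.196, 0.12], [0.596, 0.197, 0.12], [0.488, 0.194, 0.12]]
[[0.54240421 0.18931457 0.038     ]] [[4.79907535e-01 8.95139556e-02 0.00000000e+00]
 [6.18559659e-01 8.84964038e-02 1.11022302e-16]
 [6.14524315e-01 3.07620533e-01 0.00000000e+00]]
```

The fingers closed on nothing (width 0) and the scraper is still standing. The bar's position agrees in both views, so the fingertip height is in doubt. I'll go back down and look closely before closing.

```bash
python3 - <<'E'
from h import *
c=load("l1");print(proj(c,[(.5475,.1965,z) for z in(.23,.24,.25,.26,.27)]).round(1).tolist())
print(proj(load("l1"),[(.5475,.1965,.103),(.4925,.1965,.103),(.6025,.1965,.103)]).round(1).tolist())
manip.command_gripper(.05)
manip.servo_line((.5475,.1965,.101),rate=.15)
d=snap("scene","d1");manip.command_gripper(0.0,60);e=snap("scene","d2")
print(manip.get_width(),manip.get_position(),manip.get_contact_force(),manip.get_time())
f=lambda q:cv2.resize(q["image"][120:220,270:370],(400,400),interpolation=2)
cv2.imwrite("pics/d1c.png",cv2.convertScaleAbs(np.hstack([f(d),f(e)])[:,:,::-1],alpha=2))
E
```

```text
[[330.2, 140.6], [331.0, 137.8], [331.9, 134.9], [332.7, 132.0], [333.6, 129.0]]
[[321.0, 172.0], [315.2, 153.4], [327.1, 191.7]]
-0.00034860707793812776 [0.54751358 0.19650486 0.10099846] [-1.31114399 -0.66697363 -0.15611594] 9.375
```

View pics/d1c.png

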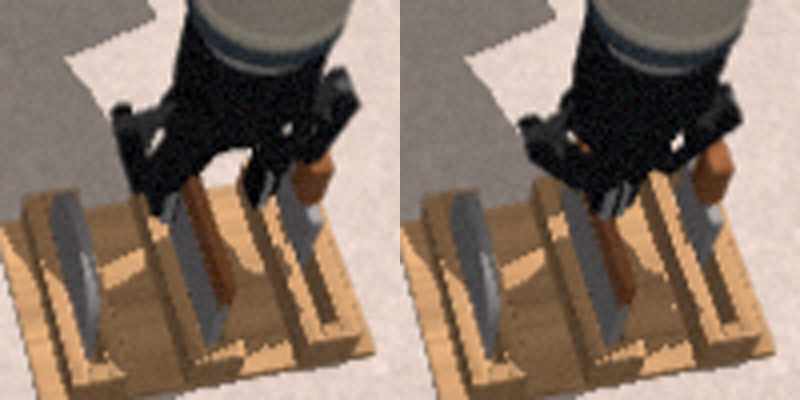

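With the TCP at 0.101 the closed tips project to about z = 0.10, roughly 20 mm higher than the stated geometry, so they close just above the bar. I'll open and go 22 mm lower.

```bash
python3 - <<'E'
from h import *
manip.command_gripper(.05)
manip.servo_line((.5475,.1965,.079),rate=.1)
print(manip.get_contact_force());manip.command_gripper(0.0,60)
w=manip.get_width();print(w,manip.get_contact_force(),manip.get_time());e=snap("scene","e1")
if w>.004:
    manip.servo_line((.5475,.1965,.25),rate=.15);print(manip.get_width(),manip.get_contact_force());e=snap("scene","e2")
cv2.imwrite("pics/e2c.png",cv2.convertScaleAbs(cv2.resize(e["image"][70:220,230:380],(600,600),interpolation=2)[:,:,::-1],alpha=1.7))
E
```

```text
[-0.88399401 -0.35692516  0.31932078]
0.00630439348620525 [0.84698327 0.91377673 5.20904972] 10.7333
0.006021272993974442 [-0.93431453  0.09602808 -1.77016999]
```

View pics/e2c.png

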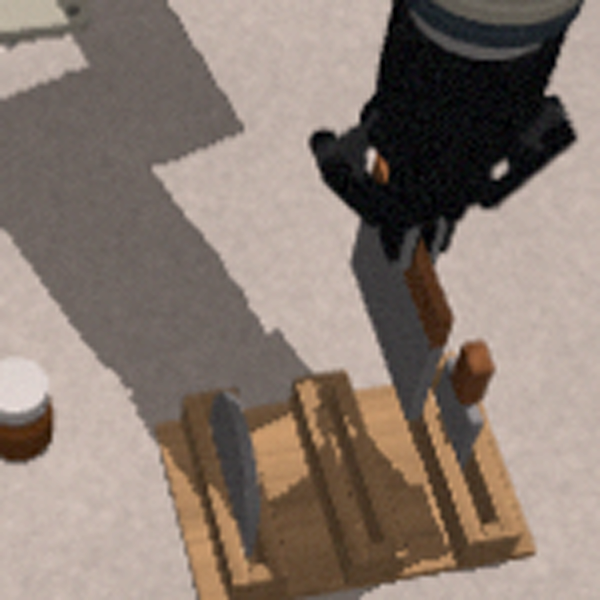

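The scraper is held (6 mm reading, about 1.8 N weight). The corners seen are the lower near one at crop (415,420), the lower far one at (353,262) and the bar's near end at (450,325). I'll compare these with where they should be for an upright hold.

```bash
python3 - <<'E'
from h import *
c=load("e2");R=Ro.from_euler('z',.029).as_matrix()
L=[(s*.055,dy,z) for s in(-1,1) for z in(-.083,-.012,.012) for dy in (-.004,.004)]
P=np.array(L)@R.T+[.5475,.1965,.262]
for l,q in zip(L,(proj(c,P)-[230,70])*4):print(l,q.round(0))
E
```

```text
(-0.055, -0.004, -0.083) [350. 261.]
(-0.055, 0.004, -0.083) [363. 258.]
(-0.055, -0.004, -0.012) [369. 181.]
(-0.055, 0.004, -0.012) [384. 178.]
(-0.055, -0.004, 0.012) [377. 151.]
(-0.055, 0.004, 0.012) [391. 149.]
(0.055, -0.004, -0.083) [408. 420.]
(0.055, 0.004, -0.083) [422. 417.]
(0.055, -0.004, -0.012) [433. 347.]
(0.055, 0.004, -0.012) [448. 344.]
(0.055, -0.004, 0.012) [442. 319.]
(0.055, 0.004, 0.012) [457. 317.]
```

```bash
python3 - <<'E'
from h import *
o=down(.121,True)
manip.servo_line((.5475,.1965,.26),rate=.15)
manip.move_to((.546,-.2206,.25),o);print(manip.get_time(),manip.get_contact_force())
manip.servo_line((.546,-.2206,.225),rate=.1)
print(manip.get_width(),manip.get_position())
c=snap("scene","p1");snap("top","p1t")
R=Ro.from_euler('z',.121).as_matrix()
L=np.array([(s*.055,dy,z) for s in(-1,1) for z in(-.083,.012) for dy in (-.004,.004)])
for l,q in zip(L,(proj(c,L@R.T+[.546,-.2206,.237])-[80,100])*4):print(l,q.round(0))
for q in (proj(c,np.array([(s*.074,t*.021,.14) for s in(-1,1) for t in(-1,1)])@R.T+[.546,-.2206,0])-[80,100])*4:print("rim",q.round(0))
cv2.imwrite("pics/p1c.png",cv2.convertScaleAbs(cv2.resize(c["image"][100:240,80:230],(600,560),interpolation=2)[:,:,::-1],alpha=2))
E
```

```text
13.9167 [ 0.65158355  0.08564878 -0.67618035]
0.0062439856647306035 [ 0.54592984 -0.21986303  0.22454314]
[-0.055 -0.004 -0.083] [222. 269.]
[-0.055  0.004 -0.083] [236. 266.]
[-0.055 -0.004  0.012] [177. 170.]
[-0.055  0.004  0.012] [193. 167.]
[ 0.055 -0.004 -0.083] [254. 435.]
[ 0.055  0.004 -0.083] [269. 432.]
[ 0.055 -0.004  0.012] [209. 347.]
[0.055 0.004 0.012] [225. 343.]
rim [194. 263.]
rim [266. 245.]
rim [235. 486.]
rim [312. 465.]
```

View pics/p1c.png

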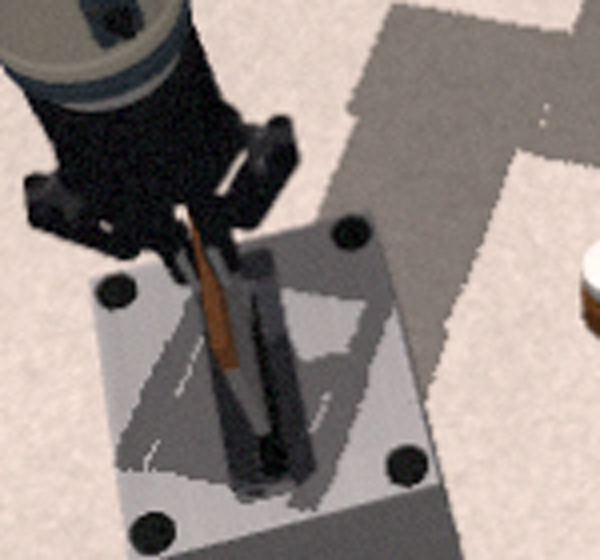

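The rim corners (235,495), (313,470) and (270,250) and the blade's lower corner (262,437) match predictions within about 2 mm. Inserting now.

```bash
python3 - <<'E'
from h import *
x,y=.547,-.2206
for z in(.205,.19,.178,.168,.160,.152):
    manip.servo_line((x,y,z),rate=.08)
    f=np.array(manip.get_contact_force());print(z,np.round(f,1),np.round(manip.get_position(),4),round(manip.get_width(),4),manip.get_time())
    if abs(f[2])>20 or np.hypot(f[0],f[1])>15:break
c=snap("scene","i1")
R=Ro.from_euler('z',.121).as_matrix()
L=np.array([(s*.055,dy,.012) for s in(-1,1) for dy in (-.004,.004)])
print(((proj(c,L@R.T+[x,y,.164])-[80,100])*4).round(0).tolist())
cv2.imwrite("pics/i1c.png",cv2.convertScaleAbs(cv2.resize(c["image"][100:240,80:230],(600,560),interpolation=2)[:,:,::-1],alpha=2))
E
```

```text
0.205 [-0.1  0.  -2.2] [ 0.5465 -0.2205  0.2042] 0.0061 14.8167
0.19 [-0.6  1.1 -3.2] [ 0.5466 -0.2205  0.1893] 0.0059 15.15
0.178 [ 1.6 -0.1 -5.4] [ 0.5471 -0.2205  0.1774] 0.0059 15.45
0.168 [ 1.4  1.1 -5.5] [ 0.5467 -0.2204  0.1671] 0.0067 15.725
0.16 [ 0.6 -0.1 -4.6] [ 0.5466 -0.2204  0.1592] 0.0063 15.975
0.152 [ 1.6  0.4 -5.5] [ 0.5466 -0.2204  0.1512] 0.0065 16.225
[[213.0, 250.0], [227.0, 246.0], [245.0, 418.0], [260.0, 414.0]]
```

View pics/i1c.png

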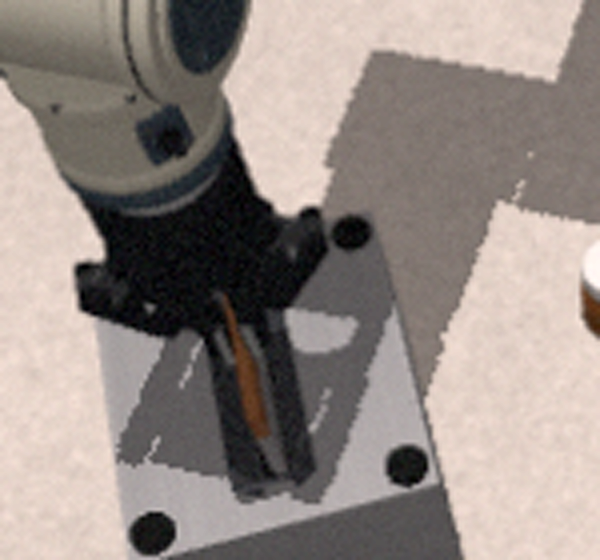

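Well seated and upright, with only lip forces. I'll release, rise, close, and push from above with force monitoring.

```bash
python3 - <<'E'
from h import *
x,y=.547,-.2206
manip.command_gripper(.03);manip.servo_line((x,y,.215),rate=.15);manip.command_gripper(0.,60)
manip.servo_line((x,y,.19),rate=.1);manip.hold(.2)
f0=np.array(manip.get_contact_force());print(f0.round(1),manip.get_width())
z=.19
while z>.1365:
    z-=.003;manip.servo_line((x,y,z),rate=.04)
    f=np.array(manip.get_contact_force())-f0;print(round(z,4),f.round(1),round(manip.get_position()[2],4))
    if np.abs(f).max()>13:break
print(manip.get_time());c=snap("scene","j1")
cv2.imwrite("pics/j1c.png",cv2.convertScaleAbs(cv2.resize(c["image"][100:240,80:230],(600,560),interpolation=2)[:,:,::-1],alpha=2))
E
```

```text
[ 0.1  0.2 -0.4] -0.0003044683296378585
0.187 [-0.5 -0.2  0.3] 0.187
0.184 [ 0.2 -0.3  0.9] 0.1837
0.181 [-0.2 -1.2  0.3] 0.1807
0.178 [ 0.4 -0.1  0.2] 0.1778
0.175 [0.6 0.  1.1] 0.1747
0.172 [-0.4  0.2  0.8] 0.1718
0.169 [0.5 0.  0.3] 0.1687
0.166 [ 0.2 -0.7  1.1] 0.1658
0.163 [-0.2 -0.2  0.8] 0.1628
0.16 [ 0.2 -1.2 -0.5] 0.1597
0.157 [-0.4  0.4  0.3] 0.1567
0.154 [-0.6 -0.4  0.2] 0.1537
0.151 [-0.3  0.9  0.5] 0.1507
0.148 [ 0.1 -0.8 -0.3] 0.1477
0.145 [ 0.1 -0.3  0.9] 0.1447
0.142 [ 0.3  0.4 -0.7] 0.1417
0.139 [-0.3 -0.8  0.1] 0.1387
0.136 [-0.9  0.3  0.2] 0.1357
22.6917
```

View pics/j1c.png

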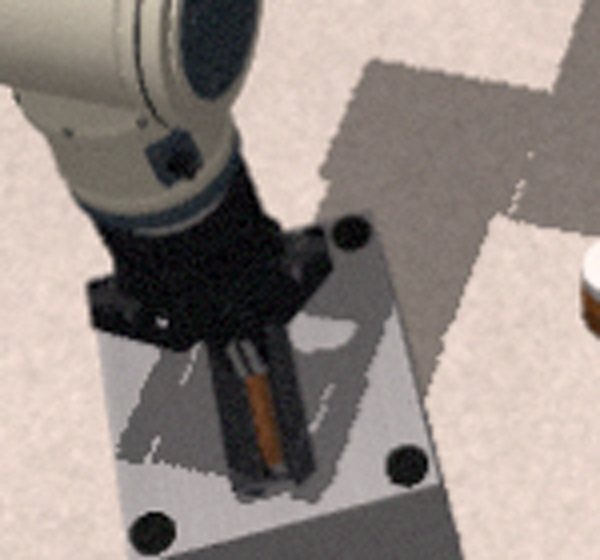

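No push force was felt, yet the bar stands lower now, with its near end around crop (272,468). I'll back off and measure the bar's top height numerically.

```bash
cat >> h.py <<'E'
def bar(c,x=.547,y=-.2206):
    p=c["image"].astype(float);R,G,B=p[...,0],p[...,1],p[...,2]
    m=((R>1.4*G)&(R>35));m[:, :100]=0;m[:,165:]=0;m[:145]=0;m[240:]=0
    m=m.astype(np.uint8);k,l,st,_=cv2.connectedComponentsWithStats(m);i=1+st[1:,4].argmax();ys,xs=np.where(l==i)
    rows=np.unique(ys);print("bar rows",rows.min(),rows.max(),"area",st[i,4],[(r,xs[ys==r].min(),xs[ys==r].max()) for r in rows[::6]])
    M=Ro.from_euler('z',.121).as_matrix()
    for z in(.13,.14,.15,.16,.17,.18):
        print(z,proj(c,np.array([(s*.055,d,0) for s in(-1,1) for d in(-.004,.004)])@M.T+[x,y,z]).round(1).tolist())
E
python3 - <<'E'
from h import *
bar(load("i1"));bar(load("j1"))
manip.servo_line((.547,-.2206,.25),rate=.2)
c=snap("scene","k1");bar(c)
cv2.imwrite("pics/k1c.png",cv2.convertScaleAbs(cv2.resize(c["image"][130:240,90:200],(600,600),interpolation=2)[:,:,::-1],alpha=2.2))
E
```

```text
bar rows 177 208 area 102 [(np.int64(177), np.int64(137), np.int64(137)), (np.int64(183), np.int64(138), np.int64(139)), (np.int64(189), np.int64(139), np.int64(142)), (np.int64(195), np.int64(140), np.int64(143)), (np.int64(201), np.int64(141), np.int64(144)), (np.int64(207), np.int64(143), np.int64(146))]
0.13 [[138.2, 173.2], [141.6, 172.4], [146.1, 214.2], [149.7, 213.2]]
0.14 [[137.1, 171.0], [140.6, 170.1], [145.0, 212.2], [148.7, 211.2]]
0.15 [[136.1, 168.6], [139.5, 167.8], [144.0, 210.1], [147.7, 209.1]]
0.16 [[135.0, 166.3], [138.5, 165.4], [142.9, 208.0], [146.6, 207.0]]
0.17 [[133.9, 163.9], [137.4, 163.0], [141.8, 205.9], [145.6, 204.9]]
0.18 [[132.7, 161.4], [136.3, 160.5], [140.7, 203.7], [144.5, 202.7]]
bar rows 194 215 area 85 [(np.int64(194), np.int64(142), np.int64(144)), (np.int64(200), np.int64(143), np.int64(146)), (np.int64(206), np.int64(144), np.int64(147)), (np.int64(212), np.int64(146), np.int64(148))]
0.13 [[138.2, 173.2], [141.6, 172.4], [146.1, 214.2], [149.7, 213.2]]
0.14 [[137.1, 171.0], [140.6, 170.1], [145.0, 212.2], [148.7, 211.2]]
0.15 [[136.1, 168
[... 385 characters left out ...]
np.int64(182), np.int64(139), np.int64(143)), (np.int64(188), np.int64(140), np.int64(144)), (np.int64(194), np.int64(142), np.int64(145)), (np.int64(200), np.int64(143), np.int64(146)), (np.int64(206), np.int64(144), np.int64(147)), (np.int64(212), np.int64(145), np.int64(148))]
0.13 [[138.2, 173.2], [141.6, 172.4], [146.1, 214.2], [149.7, 213.2]]
0.14 [[137.1, 171.0], [140.6, 170.1], [145.0, 212.2], [148.7, 211.2]]
0.15 [[136.1, 168.6], [139.5, 167.8], [144.0, 210.1], [147.7, 209.1]]
0.16 [[135.0, 166.3], [138.5, 165.4], [142.9, 208.0], [146.6, 207.0]]
0.17 [[133.9, 163.9], [137.4, 163.0], [141.8, 205.9], [145.6, 204.9]]
0.18 [[132.7, 161.4], [136.3, 160.5], [140.7, 203.7], [144.5, 202.7]]
```

View pics/k1c.png

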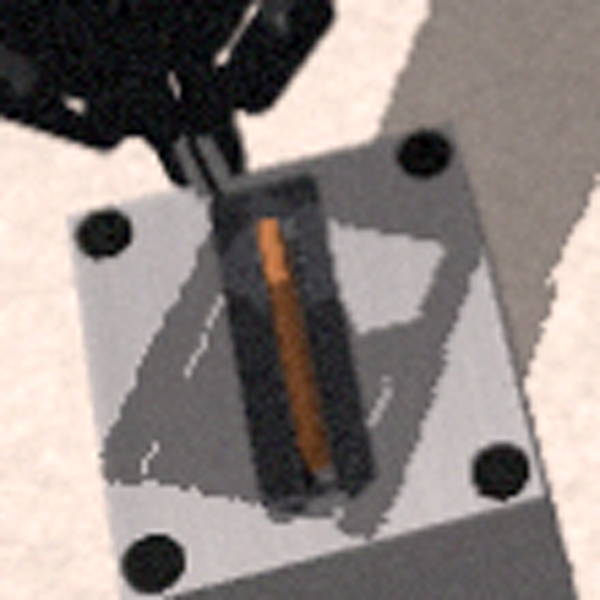

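The bar now lies inside the collar, with its far end at crop (268,218) and its near end at (318,470). Its top is about 0.14, which is within tolerance but with little margin. I'll push a few mm further for margin and compare.

```bash
python3 - <<'E'
from h import *
x,y=.547,-.2206
manip.servo_line((x,y,.145),rate=.15);manip.hold(.2);f0=np.array(manip.get_contact_force())
z=.139
while z>.1235:
    manip.servo_line((x,y,z),rate=.03)
    f=np.array(manip.get_contact_force())-f0;print(round(z,4),f.round(1),np.round(manip.get_position(),4))
    if np.abs(f).max()>10:break
    z-=.0015
manip.servo_line((x,y,.25),rate=.2)
c=snap("scene","k2");print(manip.get_time());bar(c)
E
```

```text
0.139 [-0.3  0.1  1.6] [ 0.5468 -0.2205  0.1388]
0.1375 [0.9 0.6 1.4] [ 0.5469 -0.2206  0.1374]
0.136 [ 0.8 -0.2  1.3] [ 0.5469 -0.2206  0.1359]
0.1345 [-0.7 -0.2  0.4] [ 0.547  -0.2206  0.1345]
0.133 [ 0.5 -0.6  1.1] [ 0.547  -0.2206  0.1329]
0.1315 [ 0.2 -0.3  1.4] [ 0.547  -0.2206  0.1314]
0.13 [ 0.2 -0.7  0.5] [ 0.5469 -0.2206  0.1299]
0.1285 [-1.2 -0.7  0.4] [ 0.5469 -0.2206  0.1283]
0.127 [-0.2  0.5  0.5] [ 0.5469 -0.2206  0.1268]
0.1255 [0.6 0.1 0.1] [ 0.5469 -0.2206  0.1253]
0.124 [-0.   0.4  0.3] [ 0.5469 -0.2206  0.1238]
28.2417
bar rows 173 217 area 174 [(np.int64(173), np.int64(139), np.int64(141)), (np.int64(179), np.int64(139), np.int64(142)), (np.int64(185), np.int64(141), np.int64(144)), (np.int64(191), np.int64(142), np.int64(145)), (np.int64(197), np.int64(143), np.int64(146)), (np.int64(203), np.int64(144), np.int64(147)), (np.int64(209), np.int64(145), np.int64(148)), (np.int64(215), np.int64(147), np.int64(149))]
0.13 [[138.2, 173.2], [141.6, 172.4], [146.1, 214.2], [149.7, 213.2]]
0.14 [[137.1, 171.0], [140.6, 170.1], [145.0, 212.2], [148.7, 211.2]]
0.15 [[136.1, 168.6], [139.5, 167.8], [144.0, 210.1], [147.7, 209.1]]
0.16 [[135.0, 166.3], [138.5, 165.4], [142.9, 208.0], [146.6, 207.0]]
0.17 [[133.9, 163.9], [137.4, 163.0], [141.8, 205.9], [145.6, 204.9]]
0.18 [[132.7, 161.4], [136.3, 160.5], [140.7, 203.7], [144.5, 202.7]]
```

The bar moved another 3 rows, about 12 mm, so its top is at about 0.13. I'll check the bystanders, then hand in.

```bash
python3 - <<'E'
from h import *
manip.servo_line((.547,-.2206,.30),rate=.2)
c=snap("scene","z1");a=load("scene0")["image"]
f=lambda q,x0,x1,y0,y1:cv2.resize(q[y0:y1,x0:x1],(400,400),interpolation=2)
cv2.imwrite("pics/z1c.png",cv2.convertScaleAbs(np.hstack([f(a,262,372,140,240),f(c["image"],262,372,140,240)])[:,:,::-1],alpha=1.7));bar(c)
for n,(x0,x1,y0,y1) in dict(round=(278,293,165,210),narrow=(335,355,150,190)).items():
    print(n,np.abs(a[y0:y1,x0:x1].astype(int)-c["image"][y0:y1,x0:x1]).mean())
E
```

```text
bar rows 173 217 area 175 [(np.int64(173), np.int64(139), np.int64(141)), (np.int64(179), np.int64(139), np.int64(142)), (np.int64(185), np.int64(140), np.int64(144)), (np.int64(191), np.int64(142), np.int64(145)), (np.int64(197), np.int64(143), np.int64(146)), (np.int64(203), np.int64(144), np.int64(147)), (np.int64(209), np.int64(145), np.int64(148)), (np.int64(215), np.int64(147), np.int64(149))]
0.13 [[138.2, 173.2], [141.6, 172.4], [146.1, 214.2], [149.7, 213.2]]
0.14 [[137.1, 171.0], [140.6, 170.1], [145.0, 212.2], [148.7, 211.2]]
0.15 [[136.1, 168.6], [139.5, 167.8], [144.0, 210.1], [147.7, 209.1]]
0.16 [[135.0, 166.3], [138.5, 165.4], [142.9, 208.0], [146.6, 207.0]]
0.17 [[133.9, 163.9], [137.4, 163.0], [141.8, 205.9], [145.6, 204.9]]
0.18 [[132.7, 161.4], [136.3, 160.5], [140.7, 203.7], [144.5, 202.7]]
round 4.595061728395062
narrow 4.69375
```

View pics/z1c.png

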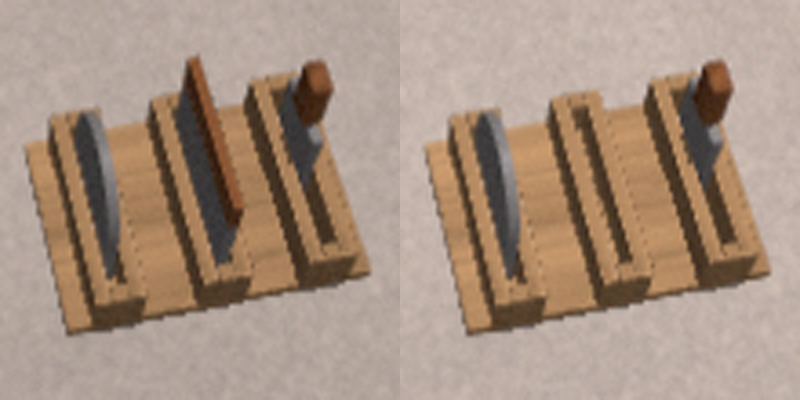

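The bystanders stand unchanged at (100,195) and (310,120) in the before crop, and at the same places in the after crop. The middle slot is empty.

```bash
python3 -c "
from rig import manip
print(manip.get_time());manip.sign_off()"
```

```text
28.6917
the job is handed in; nothing more can be done
```

The wide bench scraper is in the safe, and I handed the job in at 28.7 s of the 51 s allowed. I gripped it out of the middle slot, guided it blade down through the collar, let go, and pushed it down with closed fingers.

**Final checks:**
- **Depth:** the last picture puts the top of the bar at about 0.13 m, below the 0.140 m rim. I pushed a second time because the first push left it at about 0.14 m, within tolerance but with little margin.
- **Other scrapers:** the round and narrow scrapers stand in the rack as they did at the start.
- **Robot:** the gripper is well clear of everything.

**What failed or disagreed:**
- **First grasp:** it closed on nothing twice. The fingertips sat about 20 mm higher than the stated geometry implied, so I went 22 mm lower and the grip held.
- **Force reading while pushing:** it stayed within about 2 N, well under the expected 6 N, although the pictures show the scraper moved down. I judged the depth by camera alone, good to a few millimetres.

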